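Uncap the funnel and hold it over the cup

ROBOT

A 6-joint arm with a two-finger parallel gripper is mounted at the origin on the work surface. World frame = base frame: x ahead of the robot, y to its left, z up, the work surface at z = 0. Lengths are in m, angles in rad, forces in N, time in s.
With the tool pointing down it reaches from about 0.35 to 0.975 m from the base axis. Payload 4.9 kg.
Tool frame: the origin (TCP) lies on the centre line of the jaws, within the pads' length; the fingertips stand 22 mm ahead of it and the grasp point (between the pads) lies 3 mm ahead of it (manip.tcp_to_tips is the distance from the TCP to the fingertips, in m); z points along the fingers, x is the direction in which the jaws open and shut, and the axes are right-handed (so a half turn about z gives the same grasp; the last joint's range is limited). The gripper opens to 85 mm and grips with 20 to 120 N. Pads are 22 mm wide; open, the fingers measure 114 mm over their backs; the gripper's body (76 mm by 85 mm) begins 54 mm behind the grasp point. The pads swing forward as they close: fully open they stand 13 mm farther back than shut.
Start: joints at [1.036, 0.053, 1.613, -0, 1.476, -0.119], TCP at [0.252, 0.572, 0.253] pointing down, gripper open.
Joint ranges: [-3.01, 3.01], [-1.01, 2.22], [0.06, 2.58], [-1.02, 4.17], [0.09, 2.62], [-3.14, 3.14]. Speed limits (rad/s): [2.57, 2.57, 3.14, 3.14, 3.14, 3.14].

INTERFACE

Orientations are given as a unit quaternion [w, x, y, z].
In Python, from plant import manip gives the robot as it stands.
- The arm moves only by the shell command python3 -m pendant 'ROWS'. ROWS is a JSON object of lists of equal length, an entry for each row: "linear": the shift along the tool's x, y, z in cm, a list of three; "rotation": the turn, a rotation vector about the tool's x, y, z in degrees, a list of three; "grip": the closure, from 0 (fully open) to 1 (shut). A call has exactly 10 rows; each row is the pose to reach, as a shift and turn from the pose commanded when the call began, along the tool's axes at that moment; what a row does not reach only later rows make up. A row lasts 1/12 s, in which the tool goes at most 41.7 mm and 7.16 degrees, less where a joint would pass 70% of its speed; a pose out of reach is approached as far as the arm can. A call with a gripper value outside its range is refused whole. The fingers move at their own pace and stop on an object; the grip force is fixed at half the most. Time passes only in rows, so rows that repeat a pose let the fingers close, or fill a call up. It gives the time, the measured TCP pose, the force and the opening at its end, in the units of the state.
- manip.state(): the state, without advancing time (a new reading comes with each control period).
- manip.grab_frame(name): name is "scene" or "top" or "wrist"; returns the picture (384x512x3 uint8, red, green, blue); there is no depth.
- manip.calibration(name): a dict with "fx", "fy", "cx", "cy" (pixels), "k1" (the pictures are not rectified: a ray, as slopes to the right and down, at radius r is drawn at 1 + k1 r^2 times it, then the intrinsics apply), "cam_to_world" (4x4, takes a point from camera to world coordinates). Camera axes: x right, y up, looking along -z (the intrinsics and any distortion apply to the point x, -y, -z); pixel columns grow to the right and rows downward; lengths in m; the calibration is good to about 2 mm. A picture is of the moment at which its call begins: read the wrist's pose just before it. calibration takes no time and is no camera call; for the wrist camera it gives the pose at the moment of the call.
- manip.job_done(): hands the job in, once; it reports no verdict.
The state is a dict: "time": time; "joint_pos": joint angles; "joint_vel": joint speeds; "joint_efforts": joint torques, N m; "tool_pos": TCP position; "tool_rot": TCP orientation; "contact_force": force on the tool from outside, world axes, zero at the start; "ft_torque": the same for the moment, N m; "gripper_width": opening from 0.0 (shut) to 1.0 (fully open).
Only numpy, scipy, OpenCV 4.12 (cv2) and the standard library are available. Lean on these libraries where they do the work, as an engineer would, in place of code of your own. Each camera call takes 0.05 s, during which the arm holds its last target. There are 200 camera calls.

TASK

Lift the loose orange cap off the white funnel by its knob and set it down, without dropping it, flat in the middle of the glass ramekin. Then take the funnel by its green handle, carry it over the grey shelf divider and hold it upright just above the blue cup, centred on the cup's mouth with its outlet about 15 mm above the rim and never touching the cup, so that I can pour. Finish while still holding it there steadily; leave the cup, the ramekin, the stacked steel containers and the spatula where they are.

Things in the scene. Friction and masses are not known exactly. Their poses are not given: they have to be found in the camera images.
- funnel: White plastic funnel standing on its round outlet collar. Origin: centre of the outlet's lower edge (on the shelf at the start), z up the funnel's axis. Collar 40 mm outer diameter and 22 mm high, then a cone to the mouth: 64 mm outer, 58 mm inner diameter, rim 60 mm above the origin. The handle points along the funnel's own +x. About 0.11 kg with its handle, balanced near its axis.
- funnel_grip (a point): Grip point inside the funnel's green handle, 72 mm along +x from the funnel's axis and 50 mm above the outlet. The handle is an upright flat paddle 44 mm long (funnel x, from 50 to 94 mm off the axis), 12 mm thick (funnel y) and 32 mm tall (from 32 to 64 mm above the outlet); pinch its 12 mm thickness from above. Axes as the funnel's.
- cap: Orange plastic cap lying loose on the funnel's mouth (nothing to unscrew). Origin: centre of its underside, z up. A plug 50 mm in diameter and 5 mm high hangs loosely in the mouth, above it a disc 62 mm in diameter and 4 mm thick rests on the rim, above that a round knob 16 mm in diameter and 22 mm tall, its top 31 mm above the origin. On the funnel the origin is 55 mm above the funnel's. 0.03 kg.
- ramekin: Low round clear-glass ramekin, open at the top, the place for the cap. Origin: centre of its underside, on the shelf. 92 mm outer diameter, walls 4 mm, 32 mm high, flat inner floor 5 mm above the origin, about 80 mm wide at the floor. Loose, 0.25 kg.
- cup: Light blue-plastic cup standing upright and open, 90 mm tall, 80 mm outer diameter at the rim, wall 3 mm. Origin: centre of its underside, on the shelf. Loose, 0.07 kg, easily tipped.
- cup_rim (a point): Centre of the blue cup's mouth, at the height of its rim, 90 mm above the shelf.
- divider: Fixed grey upright divider plate standing on the shelf between the funnel's side and the cup's side: 340 mm long along its own x (the world x), 12 mm thick, 90 mm high. Origin: middle of its underside.
- tin0: Lowest of three stacked round steel containers with lids, each 110 mm in diameter (114 mm over the lid tabs) and 48 mm high; the stack is 144 mm high. Origin: centre of its underside, on the shelf. Loose.
- tin1: Middle container of the stack, like the lowest. Origin: centre of its underside.
- tin2: Top container of the stack, like the lowest. Origin: centre of its underside; its top is 48 mm higher.
- spatula: Wooden spatula, 260 mm long, up to 20 mm high, origin under the middle of its length, handle to -x, lying flat along the divider, on the funnel's side of it. Not needed.
Things that resemble listed ones, but are neither listed nor needed, are in the scene too. There is more than one size of the funnel; the one meant has the size given above.

How it is judged:
By the outcome, as a careful person would: the job done as asked, in the order asked, and still so for the second after the job is handed in, while the arm keeps its last pose, push and grip.
It also fails if it takes over 54 s, if anything falls off the work surface, if the arm or the gripper's body presses on something with over 40 N, if the wrist force passes 120 N, or if a joint passes its speed limit or range.

## Working session

There is one attempt and no reset: what is moved stays moved. The work goes in short steps, Python scripts to look and compute and a shell command to move; the robot and the scene stay as the last step left them, time stands still between calls to the robot, and variables do not carry over. Pictures are saved under pics/ and viewed, about 8 in all and at most 12, crops included, and the job is handed in when it is done.

```bash
ls; mkdir -p pics; python3 - <<'E'
from plant import manip
import cv2,numpy as np
for n in("scene","top"):
    im=manip.grab_frame(n); cv2.imwrite(f"pics/{n}0.png",im[...,::-1]); 
    c=manip.calibration(n); print(n,c)
print(manip.state())
a=cv2.imread("pics/top0.png");cv2.imwrite("pics/top0b.png",cv2.resize(a,(800,600),interpolation=cv2.INTER_CUBIC))
a=cv2.imread("pics/scene0.png");cv2.imwrite("pics/scene0b.png",cv2.resize(a,(800,600),interpolation=cv2.INTER_CUBIC))
E
```

```text
pics
scene {'fx': 480.4671812586536, 'fy': 480.4671812586536, 'cx': 251.89715847730744, 'cy': 188.1621382350404, 'k1': -0.10475452366599979, 'cam_to_world': array([[-0.2444975 , -0.69528395,  0.6758707 ,  1.49157999],
       [ 0.96957143, -0.16643316,  0.17953062,  0.26602227],
       [-0.01233746,  0.69919971,  0.71481994,  1.05727094],
       [ 0.        ,  0.        ,  0.        ,  1.        ]])}
top {'fx': 381.96094106124707, 'fy': 381.96094106124707, 'cx': 250.93911401116264, 'cy': 196.20793000913244, 'k1': 0.020310866883724216, 'cam_to_world': array([[ 0.11213415,  0.96871607, -0.22139356,  0.39245277],
       [-0.99368954,  0.10990957, -0.02238259, -0.00965803],
       [ 0.0026509 ,  0.22250632,  0.97492764,  0.93794726],
       [ 0.        ,  0.        ,  0.        ,  1.        ]])}
{'time': 0.1, 'joint_pos': array([ 1.03599365e+00,  5.33466716e-02,  1.61419018e+00,  1.62642697e-05,
        1.47599909e+00, -1.18992784e-01]), 'joint_vel': array([ 0.00027649, -0.00183473, -0.00252847,  0.00031461,  0.00224393,
       -0.0010134 ]), 'joint_efforts': array([ 4.64693749e-04, -3.94901597e+01, -3.71363032e+01, -1.32874502e-04,
        3.94620394e-03, -2.57784343e-06]), 'tool_pos': array([0.25217385, 0.57128348, 0.2521313 ]), 'tool_rot': array([ 4.22794221e-04,  8.37833828e-01,  5.45924475e-01, -8.74871902e-04]), 'contact_force': array([-0.39814034,  0.5370535 , -0.46503644]), 'ft_torque': array([-0.04763104, -0.06771439, -0.01514464]), 'gripper_width': 1.0009343245748226}
```

View pics/top0b.png

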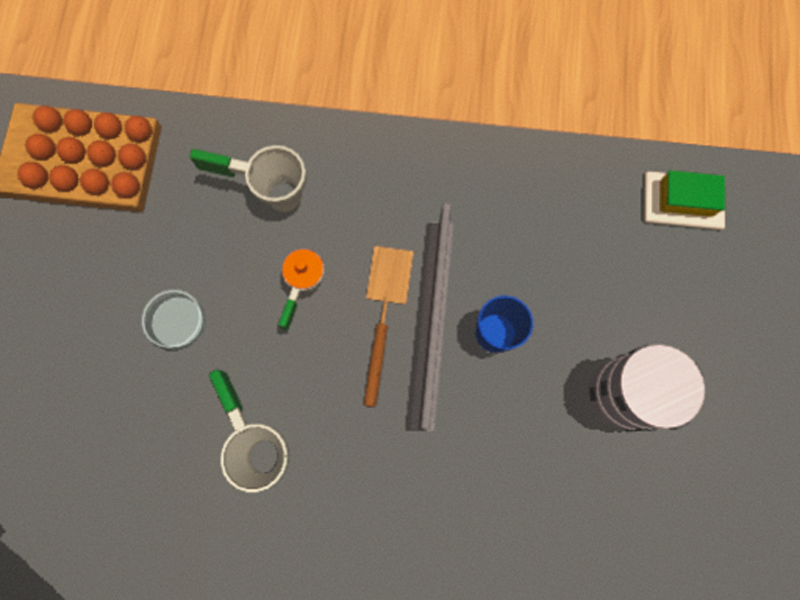

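View pics/scene0b.png

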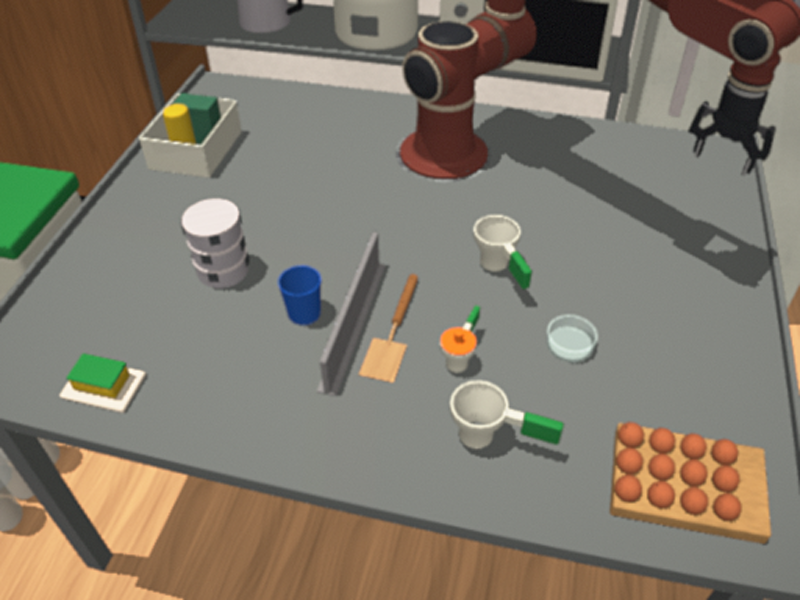

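The top view (800-px scale) shows the capped funnel with cap at (302,270) and handle at (287,315), the ramekin at (173,320), the cup at (505,323), the divider at x≈435 and the stack at (655,388). The scene view shows the same layout, and the two bare funnels are larger look-alikes.

```bash
cat > h.py <<'E'
import cv2,numpy as np
from plant import manip
def ray(n,uv,c=None):
    c=c or manip.calibration(n)
    K=np.array([[c['fx'],0,c['cx']],[0,c['fy'],c['cy']],[0,0,1]])
    p=cv2.undistortPoints(np.array(uv,float).reshape(-1,1,2),K,np.array([c['k1'],0,0,0,0.]))[:,0]
    d=np.c_[p[:,0],-p[:,1],-np.ones(len(p))]@c['cam_to_world'][:3,:3].T
    return c['cam_to_world'][:3,3],d
def plane(n,uv,z,c=None):
    o,d=ray(n,uv,c); return o+d*((z-o[2])/d[:,2])[:,None]
def tri(a,b):
    (o1,d1),(o2,d2)=a,b; d1=d1[0];d2=d2[0]
    t=np.linalg.lstsq(np.c_[d1,-d2],o2-o1,rcond=None)[0]
    p,q=o1+t[0]*d1,o2+t[1]*d2; return (p+q)/2,np.linalg.norm(p-q)
def blobs(im,lo,hi,amin=40):
    m=cv2.inRange(cv2.cvtColor(im,cv2.COLOR_BGR2HSV),lo,hi)
    cs,_=cv2.findContours(m,cv2.RETR_EXTERNAL,cv2.CHAIN_APPROX_NONE)
    return [c for c in cs if cv2.contourArea(c)>amin]
def circ(P):
    A=np.c_[2*P[:,:2],np.ones(len(P))]; s=np.linalg.lstsq(A,(P[:,:2]**2).sum(1),rcond=None)[0]
    return s[:2],np.sqrt(s[2]+s[:2]@s[:2])
E
python3 - <<'E'
from h import *
np.set_printoptions(precision=4,suppress=True)
for n in("top","scene"):
    im=cv2.imread(f"pics/{n}0.png")
    for nm,lo,hi,z in(("orange",(7,200,150),(16,255,255),.064),("green",(45,120,50),(75,255,255),.064),("blue",(105,120,50),(125,255,255),.09),("glass",(80,20,100),(100,90,255),.032)):
        for c in blobs(im,lo,hi):
            P=plane(n,c[:,0],z); ce,r=circ(P); M=cv2.moments(c)
            uv=(M['m10']/M['m00'],M['m01']/M['m00'])
            w=plane(n,uv,z)[0]; (_,sz,_)=cv2.minAreaRect((P[:,:2]*1000).astype(np.float32))
            print(n,nm,np.round(uv,1),cv2.contourArea(c),"circ",ce,r,"cent",w[:2],"rect mm",np.round(sz))
E
python3 -c "
import cv2
a=cv2.imread('pics/top0.png')[140:270,80:350]
cv2.imwrite('pics/c1.png',cv2.resize(a,None,fx=2.9,fy=2.9,interpolation=cv2.INTER_CUBIC))"
```

```text
top orange [193.2 171.5] 446.5 circ [0.6355 0.1537] 0.028961901811828384 cent [0.6353 0.1537] rect mm [57. 57.]
top orange [ 58.6 113.5] 78.5 circ [0.7428 0.5017] 0.013487250509843897 cent [0.7443 0.502 ] rect mm [29. 32.]
top orange [ 38.7 111.7] 85.5 circ [0.7431 0.5508] 0.013907512337076655 cent [0.7433 0.5508] rect mm [29. 34.]
top orange [ 18.4 109.5] 77.5 circ [0.7429 0.6001] 0.013530026294547377 cent [0.7432 0.6008] rect mm [29. 31.]
top orange [83.6 98.3] 72.0 circ [0.7913 0.4511] 0.012957784991461652 cent [0.7912 0.4499] rect mm [33. 27.]
top orange [63.  95.3] 82.0 circ [0.7924 0.5013] 0.013946999141951666 cent [0.7933 0.5019] rect mm [31. 29.]
top orange [43.2 93.3] 94.0 circ [0.7924 0.5505] 0.014451903374852347 cent [0.7928 0.5512] rect mm [30. 32.]
top orange [23.2 91.4] 96.0 circ [0.7917 0.6003] 0.014414275059818116 cent [0.7918 0.6007] rect mm [33. 29.]
top orange [85.  80.5] 42.0 circ [0.84  0.455] 0.011382844270489939 cent [0.8393 0.4563] rect mm [29. 23.]
top orange [66.7 77.8] 80.5 circ [0.8415 0.5023] 0.013776057046312535 cent [0.8413 0.5029] rect mm [30. 28.]
top
[... 766 characters left out ...]
82. 79.]
scene orange [292.9 218. ] 221.5 circ [0.6363 0.153 ] 0.026291305118245643 cent [0.6366 0.1531] rect mm [50. 55.]
scene green [346.5 273.5] 302.0 circ [0.7837 0.3162] 0.027324463225669855 cent [0.7841 0.3163] rect mm [60. 42.]
scene green [ 61.4 237.2] 489.0 circ [ 0.8502 -0.4374] 0.039997670323174646 cent [ 0.8508 -0.4369] rect mm [58. 87.]
scene green [332.4 172.3] 174.0 circ [0.432  0.2342] 0.03214546520590363 cent [0.432  0.2345] rect mm [95. 36.]
scene green [ 18.3 129.4] 1887.0 circ [ 0.4739 -0.8554] 0.12987561627020464 cent [ 0.4655 -0.8307] rect mm [365. 171.]
scene blue [192.6 187.7] 762.0 circ [ 0.6133 -0.1411] 0.05777933425481826 cent [ 0.6141 -0.1406] rect mm [149.  75.]
```

View pics/c1.png

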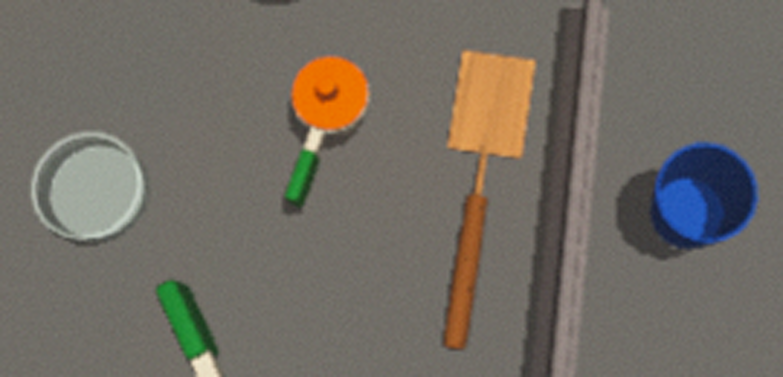

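The crop gives the ramekin rim at about x 32–145, y 131–242, and shows the cap's knob at (326,89). The measured cap radius, handle offset (74 mm) and cup rim radius (40 mm) all match the sizes given.

```bash
cat >> h.py <<'E'
from scipy.spatial.transform import Rotation as R
def cur():
    s=manip.state(); q=s['tool_rot']; return s,R.from_quat([q[1],q[2],q[3],q[0]])
def go(x,y,z,yaw):
    "shift in cm and turn in deg, tool axes, to a tool-down pose with jaw axis at yaw deg"
    s,r=cur(); a=np.radians(yaw)
    t=R.from_matrix(np.array([[np.cos(a),np.sin(a),0],[np.sin(a),-np.cos(a),0],[0,0,-1]]))
    print("lin",np.round(r.inv().apply(np.array([x,y,z])-s['tool_pos'])*100,2),"rot",np.round((r.inv()*t).as_rotvec(degrees=True),2))
E
python3 - <<'E'
from h import *
q=np.array([[32,186],[145,186],[88.5,131],[90,242]])/2.9+[80,140]-.3
print("ramekin",circ(plane("top",q,.032)))
q=np.array([[600,8],[575,376]])/2.9+[80,140]
print("divider top",plane("top",q,.09))
k=np.array([[326,89]])/2.9+[80,140]-.3
print("knob top",plane("top",k,.086))
print(plane("top",[[660*.64,386*.64]],.144))
im=cv2.imread("pics/top0.png")
for c in blobs(im,(45,120,50),(75,255,255)):
    if 80<cv2.contourArea(c)<90:
        P=plane("top",c[:,0],.064)[:,:2]; print(cv2.fitLine((P*1000).astype(np.float32),cv2.DIST_L2,0,.01,.01).ravel())
print(manip.tcp_to_tips)
go(.60,.155,.25,80.3)
E
```

```text
ramekin (array([0.54120738, 0.34633527]), np.float64(0.047031172469949915))
divider top [[ 0.722643   -0.0597473   0.09      ]
 [ 0.42853504 -0.06782009  0.09      ]]
knob top [[0.6316106  0.15247708 0.086     ]]
[[ 0.50574654 -0.35493101  0.144     ]]
[ 9.8523229e-01 -1.7122294e-01  5.6296008e+02  1.6587466e+02]
0.022
lin [-24.03  48.63   0.25] rot [ -0.03   0.11 -14.12]
```

```bash
python3 -m pendant '{"linear":[[-1,2,0],[-2.5,5,0],[-4.2,8.5,0],[-6,12,0],[-7.8,15.7,0],[-9.6,19.4,0],[-11.4,23.1,0],[-13.2,26.8,0],[-15,30.4,0],[-16.8,34,0]],"rotation":[[0,0,-1],[0,0,-3],[0,0,-5],[0,0,-7],[0,0,-9],[0,0,-11],[0,0,-13],[0,0,-14],[0,0,-14.1],[0,0,-14.1]],"grip":[0.3,0.6,0.6,0.6,0.6,0.6,0.6,0.6,0.6,0.6]}'; python3 -c "
from h import *
go(.60,.155,.22,80.3)"
```

```text
time: 0.93
tool_pos: [0.4963, 0.2788, 0.2528]
tool_rot: [-0.0, 0.765, 0.645, -0.0]
contact_force: [-0.2, 0.5, -0.7]
gripper_width: 0.399
lin [-10.45  12.32   3.28] rot [-0.03  0.01 -0.03]
```

```bash
python3 -m pendant '{"linear":[[-2,2.4,0.6],[-4.2,5,1.3],[-6.3,7.5,2],[-8,9.5,2.6],[-9.3,11,3],[-10.2,12,3.2],[-10.5,12.3,3.3],[-10.5,12.3,3.3],[-10.5,12.3,3.3],[-10.5,12.3,3.3]],"rotation":[[0,0,0],[0,0,0],[0,0,0],[0,0,0],[0,0,0],[0,0,0],[0,0,0],[0,0,0],[0,0,0],[0,0,0]],"grip":[0.6,0.6,0.6,0.6,0.6,0.6,0.6,0.6,0.6,0.6]}'; python3 - <<'E'
from h import *
import json
c=manip.calibration("wrist"); im=manip.grab_frame("wrist")[...,::-1].copy()
cv2.imwrite("pics/w1.png",im)
np.savez("w1.npz",**c); print(c['cam_to_world'].round(3))
for nm,lo,hi,z in(("orange",(7,200,120),(16,255,255),.064),("green",(45,120,50),(75,255,255),.064)):
    for b in blobs(im,lo,hi,150):
        P=plane("wrist",b[:,0],z,c)[:,:2]; print(nm,cv2.contourArea(b),b[:,0].min(0),b[:,0].max(0),circ(P),P.mean(0),cv2.fitLine((P*1000).astype(np.float32),cv2.DIST_L2,0,.01,.01).ravel(),cv2.minAreaRect((P*1000).astype(np.float32)))
E
```

```text
time: 1.77
tool_pos: [0.5986, 0.1575, 0.2207]
tool_rot: [-0.0, 0.764, 0.645, 0.0]
contact_force: [-0.3, 0.8, -0.4]
gripper_width: 0.4
[[ 0.168 -0.947 -0.273  0.528]
 [ 0.986  0.162  0.046  0.169]
 [ 0.    -0.277  0.961  0.34 ]
 [ 0.     0.     0.     1.   ]]
green 510.5 [254 125] [267 172] (array([0.56394568, 0.16712784]), np.float64(0.014586777486700767)) [0.56394685 0.16737882] [ 9.8156106e-01 -1.9114892e-01  5.6394684e+02  1.6737881e+02] ((564.0619506835938, 167.4403839111328), (11.008265495300293, 42.69560623168945), 78.61714935302734)
green 451.0 [312   0] [353  21] (array([0.45771359, 0.24425463]), np.float64(0.011085530302208452)) [0.45915774 0.24409399] [1.4406003e-01 9.8956895e-01 4.5915775e+02 2.4409399e+02] ((462.52801513671875, 243.4134521484375), (33.28265380859375, 15.522941589355469), 80.88011169433594)
```

View pics/w1.png

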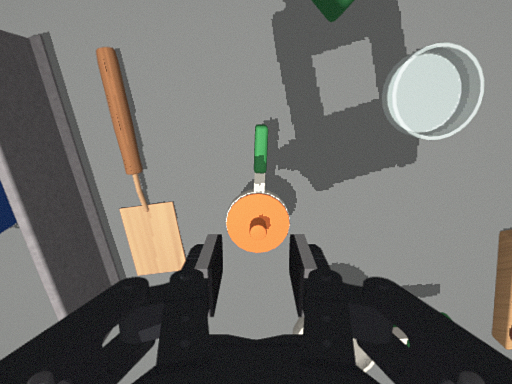

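The wrist view shows the cap disc at (258,222) with its knob near (258,231), the handle at (261,148) and the ramekin's rim around (434,91). Next I refine each of these.

```bash
python3 - <<'E'
from h import *
c=dict(np.load("w1.npz")); im=cv2.imread("pics/w1.png")
for b in blobs(im,(3,180,120),(20,255,255),1500):
    P=plane("wrist",b[:,0],.064,c)[:,:2]; print(cv2.contourArea(b),b[:,0].min(0),b[:,0].max(0),circ(P))
print("knob",plane("wrist",[[258,230]],.086,c))
g=cv2.Canny(im,40,100)
ce=np.array([434,91]);pts=[]
for a in np.radians(range(0,360,5)):   # outermost edge on each spoke
    for r in np.arange(62,38,-.5):
        u=ce+r*np.array([np.cos(a),np.sin(a)])
        if g[int(u[1]),int(u[0])]: pts.append(u);break
P=plane("wrist",pts,.032,c)[:,:2]
for _ in range(4):
    o,r=circ(P); e=abs(np.hypot(*(P-o).T)-r); P=P[e<max(.0015,1.5*np.median(e))]
print("ramekin",o,r,len(P))
go(.6350,.1535,.089,79)
E
```

```text
knob [[0.63251462 0.15339643 0.086     ]]
ramekin [0.54243723 0.34343064] 0.04917240265978413 33
lin [ 0.2   3.64 13.18] rot [ 0.03 -0.02  1.36]
```

```bash
python3 -m pendant '{"linear":[[0.1,1.5,1.5],[0.2,3.6,4],[0.2,3.6,7],[0.2,3.6,9.5],[0.2,3.6,11.5],[0.2,3.6,12.6],[0.2,3.6,13.1],[0.2,3.6,13.1],[0.2,3.6,13.1],[0.2,3.6,13.1]],"rotation":[[0,0,1.4],[0,0,1.4],[0,0,1.4],[0,0,1.4],[0,0,1.4],[0,0,1.4],[0,0,1.4],[0,0,1.4],[0,0,1.4],[0,0,1.4]],"grip":[0.6,0.6,0.6,0.6,0.6,0.6,0.6,0.6,0.6,0.6]}'; python3 - <<'E'
from h import *
go(.6350,.1535,.089,79)
im=manip.grab_frame("wrist")[...,::-1].copy();cv2.imwrite("pics/w2.png",im)
E
```

```text
time: 2.65
tool_pos: [0.6362, 0.1527, 0.0916]
tool_rot: [0.001, 0.772, 0.635, 0.001]
contact_force: [0.0, -0.6, -0.3]
gripper_width: 0.399
lin [ 0.05 -0.13  0.26] rot [ 0.19 -0.06 -0.1 ]
```

View pics/w2.png

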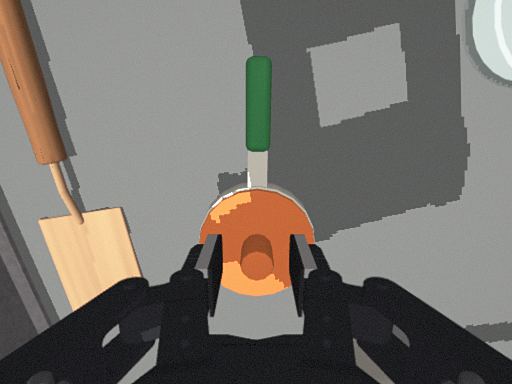

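The knob at (257,260) sits centred between the fingertips, and the handle is square to the jaws. Closing now.

```bash
python3 -m pendant '{"linear":[[0,-0.1,0.1],[0,-0.1,0.1],[0,-0.1,0.1],[0,-0.1,0.1],[0,-0.1,0.1],[0,-0.1,0.1],[0,-0.1,0.1],[0,-0.1,0.1],[0,-0.1,0.1],[0,-0.1,0.1]],"rotation":[[0,0,0],[0,0,0],[0,0,0],[0,0,0],[0,0,0],[0,0,0],[0,0,0],[0,0,0],[0,0,0],[0,0,0]],"grip":[0.6,0.7,1,1,1,1,1,1,1,1]}'; python3 -m pendant '{"linear":[[0,0,-0.3],[0,0,-1],[0,0,-2],[0,0,-3.5],[0,0,-5],[0,0,-6.5],[0,0,-8],[0,0,-9],[0,0,-9.5],[0,0,-9.5]],"rotation":[[0,0,0],[0,0,0],[0,0,0],[0,0,0],[0,0,0],[0,0,0],[0,0,0],[0,0,0],[0,0,0],[0,0,0]],"grip":[1,1,1,1,1,1,1,1,1,1]}'; python3 -c "
from h import *
go(.542,.345,.17,79)"
```

```text
time: 3.53
tool_pos: [0.6344, 0.1526, 0.0891]
tool_rot: [0.0, 0.772, 0.635, 0.001]
contact_force: [-0.1, 0.6, 6.1]
gripper_width: 0.159
time: 4.37
tool_pos: [0.6349, 0.1527, 0.1857]
tool_rot: [0.001, 0.772, 0.635, 0.001]
contact_force: [-0.3, 0.2, -0.8]
gripper_width: 0.159
lin [ 17.08 -12.83   1.55] rot [ 0.19 -0.06 -0.12]
```

```bash
python3 -m pendant '{"linear":[[1.2,-0.9,0],[3.5,-2.6,0],[6,-4.5,0],[8.7,-6.5,0.3],[11.4,-8.5,0.7],[13.8,-10.4,1.1],[15.8,-11.8,1.4],[16.8,-12.6,1.5],[17.1,-12.8,1.5],[17.1,-12.8,1.5]],"rotation":[[0,0,0],[0,0,0],[0,0,0],[0,0,0],[0,0,0],[0,0,0],[0,0,0],[0,0,0],[0,0,0],[0,0,0]],"grip":[1,1,1,1,1,1,1,1,1,1]}'; python3 - <<'E'
from h import *
for n in("wrist","top","scene"):
    c=manip.calibration(n); np.savez(n+"3.npz",**c)
    cv2.imwrite(f"pics/{n}3.png",manip.grab_frame(n)[...,::-1])
a=cv2.imread("pics/top3.png")[140:270,60:230]; b=cv2.imread("pics/scene3.png")[100:300,270:430]
a=cv2.resize(a,(510,390)); b=cv2.resize(b,(280,350)); w=cv2.resize(cv2.imread("pics/wrist3.png"),(280,210))
o=np.zeros((600,800,3),np.uint8);o[:390,:510]=a;o[:350,520:800]=b;o[390:,520:]=w;cv2.imwrite("pics/m3.png",o)
E
```

```text
time: 5.2
tool_pos: [0.5406, 0.3455, 0.1675]
tool_rot: [0.0, 0.772, 0.636, -0.001]
contact_force: [-0.0, -0.7, -0.2]
gripper_width: 0.157
```

View pics/m3.png

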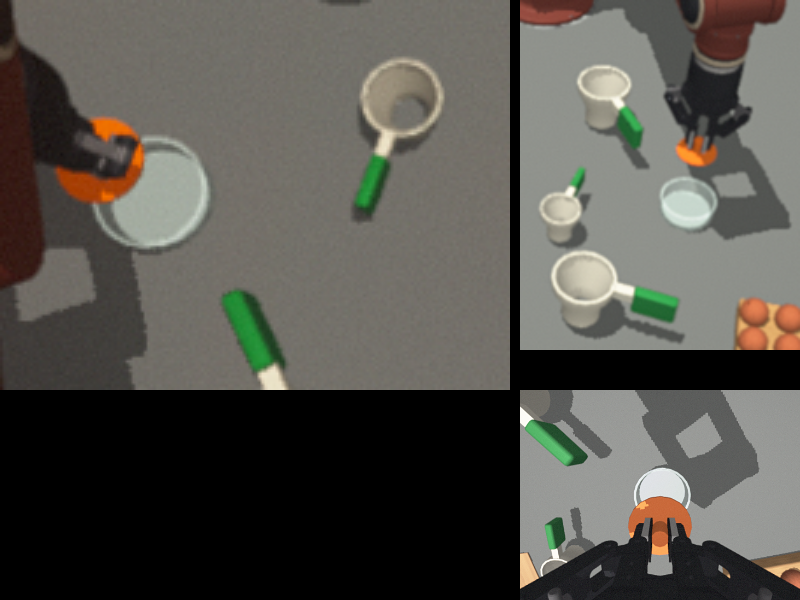

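The cap is held level, and the funnel stays standing without it. I'll refine the ramekin centre using rim extremes in several views.

```bash
python3 - <<'E'
from h import *
c=dict(np.load("w1.npz"))
im=cv2.imread("pics/w1.png"); 
L=plane("wrist",[[386,91],[483,91],[434,44],[434,139]],.032,c); print("w1",circ(L))
def spokes(n,im,ce,r0,r1,z,R,c=None):
    g=cv2.GaussianBlur(cv2.cvtColor(im,cv2.COLOR_BGR2GRAY),(3,3),0).astype(float); pts=[]
    for a in np.radians(range(0,360,6)):
        rr=np.arange(r0,r1,.25); u=np.array(ce)+rr[:,None]*[np.cos(a),np.sin(a)]
        v=cv2.remap(g.astype(np.float32),u[:,:1].astype(np.float32),u[:,1:].astype(np.float32),cv2.INTER_LINEAR).ravel()
        d=np.diff(v); pts.append(u[np.argmin(d)])     # bright rim to darker table
    P=plane(n,pts,z,c)[:,:2]
    for _ in range(6):
        o,r=circ(P); e=abs(np.hypot(*(P-o).T)-r); P=P[e<max(.0012,2*np.median(e))]
    print(n,o,r,len(P))
spokes("top",cv2.imread("pics/top0.png"),(110.3,204.2),15,24,.032,.046)
spokes("wrist",im,(434,91),40,56,.032,.046,c)
w=cv2.imread("pics/wrist3.png");g=w[80:160,190:330];cv2.imwrite("pics/rk.png",np.hstack([cv2.resize(g,None,fx=3.2,fy=3.2),cv2.resize(cv2.imread("pics/scene3.png")[190:240,340:400],(307,256))]))
go(.5415,.3450,.039,79)
E
```

```text
w1 (array([0.5425432 , 0.34385126]), np.float64(0.04657939859357948))
top [0.54196786 0.34833887] 0.04653158267263233 36
wrist [0.54261992 0.34672807] 0.045379848686148284 42
lin [ 0.09 -0.07 12.94] rot [ 0.02  0.02 -0.2 ]
```

View pics/rk.png

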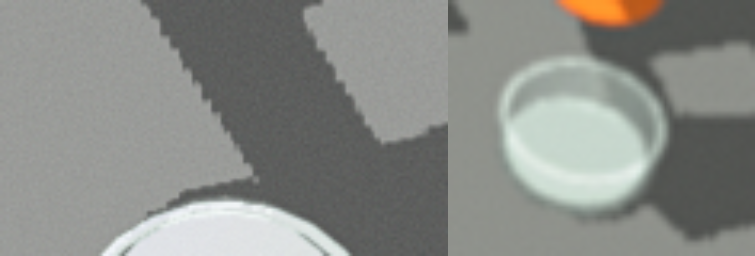

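The crop shows the back arc of the rim peaking at (225,202) in the wrist view. In the scene view the rim ellipse is centred near (583,121).

```bash
python3 - <<'E'
from h import *
q=np.array([[498,115],[668,128],[580,57],[585,185]],float); q=(q-[448,0])/5.12+[340,190]
print("scene",circ(plane("scene",q,.032)))
c=dict(np.load("wrist3.npz"))
P=plane("wrist",np.array([[102,256],[225,202],[350,256]])/3.2+[190,80],.032,c); print(P,circ(P))
E
```

```text
scene (array([0.54353135, 0.34977538]), np.float64(0.04741151590575843))
[[0.50612348 0.32240105 0.032     ]
 [0.49846965 0.35695011 0.032     ]
 [0.5186939  0.38670377 0.032     ]] (array([0.54271068, 0.34862873]), np.float64(0.045016821699127185))
```

```bash
python3 -m pendant '{"linear":[[0.2,0,0.5],[0.4,0,2],[0.4,0,4.5],[0.4,0,7],[0.4,0,9],[0.4,0,10.5],[0.4,0,11.3],[0.4,0,11.8],[0.4,0,12.1],[0.4,0,12.1]],"rotation":[[0,0,0],[0,0,0],[0,0,0],[0,0,0],[0,0,0],[0,0,0],[0,0,0],[0,0,0],[0,0,0],[0,0,0]],"grip":[1,1,1,1,1,1,1,1,1,1]}'; python3 - <<'E'
from h import *
go(.5425,.3480,.0395,79)
a=cv2.resize(manip.grab_frame("wrist")[...,::-1],(400,300)); b=cv2.resize(manip.grab_frame("scene")[170:250,320:420,::-1],(400,320))
o=np.zeros((320,800,3),np.uint8);o[:300,:400]=a;o[:,400:]=b;cv2.imwrite("pics/m4.png",o)
E
```

```text
time: 6.18
tool_pos: [0.5425, 0.349, 0.0475]
tool_rot: [0.0, 0.772, 0.635, 0.0]
contact_force: [0.2, -0.5, -0.2]
gripper_width: 0.157
lin [-0.1   0.02  0.8 ] rot [ 0.03 -0.02 -0.13]
```

View pics/m4.png

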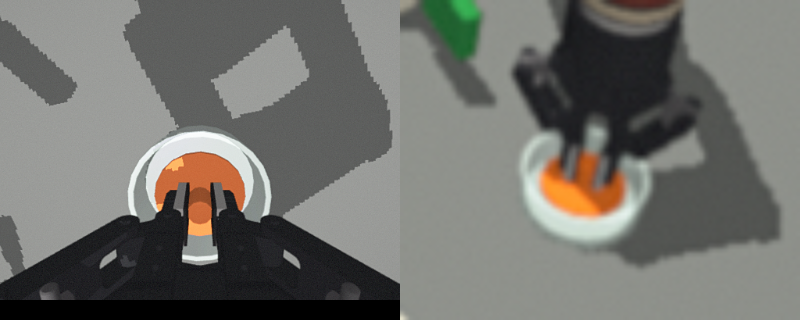

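The cap sits centred inside the ramekin: cap spans 155–247 and the rim 128–270 in the wrist view. I'll lower the last 8 mm and release.

```bash
python3 -m pendant '{"linear":[[0,0,0.2],[0,0,0.4],[0,0,0.6],[0,0,0.7],[0,0,0.75],[0,0,0.8],[0,0,0.8],[0,0,0.8],[0,0,0.8],[0,0,0.8]],"rotation":[[0,0,0],[0,0,0],[0,0,0],[0,0,0],[0,0,0],[0,0,0],[0,0,0],[0,0,0],[0,0,0],[0,0,0]],"grip":[1,1,1,1,1,1,1,1,1,1]}'
```

```text
time: 7.12
tool_pos: [0.5422, 0.3489, 0.0394]
tool_rot: [0.0, 0.772, 0.635, 0.0]
contact_force: [-0.1, -0.1, -0.5]
gripper_width: 0.163
```

```bash
python3 -m pendant '{"linear":[[0,0,0.05],[0,0,0.1],[0,0,0.1],[0,0,0.1],[0,0,0.1],[0,0,0.1],[0,0,0.1],[0,0,0.1],[0,0,0.1],[0,0,0.1]],"rotation":[[0,0,0],[0,0,0],[0,0,0],[0,0,0],[0,0,0],[0,0,0],[0,0,0],[0,0,0],[0,0,0],[0,0,0]],"grip":[1,1,1,1,0.85,0.8,0.75,0.7,0.65,0.6]}'; python3 -m pendant '{"linear":[[0,0,0],[0,0,-0.3],[0,0,-1],[0,0,-2.5],[0,0,-5],[0,0,-8],[0,0,-11],[0,0,-14],[0,0,-16],[0,0,-16]],"rotation":[[0,0,0],[0,0,0],[0,0,0],[0,0,0],[0,0,0],[0,0,0],[0,0,0],[0,0,0],[0,0,0],[0,0,0]],"grip":[0.6,0.6,0.6,0.6,0.6,0.6,0.6,0.6,0.6,0.6]}';  python3 - <<'E'
from h import *
go(.5641,.1673,.20,79)
E
```

```text
time: 7.95
tool_pos: [0.542, 0.3489, 0.038]
tool_rot: [-0.0, 0.772, 0.635, -0.0]
contact_force: [-0.2, 0.1, -0.0]
gripper_width: 0.399
time: 8.78
tool_pos: [0.5452, 0.3505, 0.2073]
tool_rot: [0.002, 0.772, 0.635, 0.006]
contact_force: [1.0, 0.4, 0.4]
gripper_width: 0.401
lin [-17.62   5.38   0.65] rot [ 0.6  -0.45 -0.12]
```

```bash
python3 -m pendant '{"linear":[[-1.2,0.3,0],[-3.5,1.1,0],[-6.2,1.9,0],[-9.2,2.8,0],[-12.2,3.7,0],[-14.8,4.5,0],[-16.5,5,0],[-17.4,5.2,0],[-17.6,5.2,0],[-17.6,5.2,0]],"rotation":[[0,0,0],[0,0,0],[0,0,0],[0,0,0],[0,0,0],[0,0,0],[0,0,0],[0,0,0],[0,0,0],[0,0,0]],"grip":[0.6,0.6,0.6,0.6,0.6,0.6,0.6,0.6,0.6,0.6]}'; python3 - <<'E'
from h import *
c=manip.calibration("wrist"); w=manip.grab_frame("wrist")[...,::-1].copy(); s=manip.grab_frame("scene")[...,::-1]; t=manip.grab_frame("top")[...,::-1]
for b in blobs(w,(45,120,40),(75,255,255),150):
    P=plane("wrist",b[:,0],.064,c)[:,:2]; print(cv2.contourArea(b),b[:,0].min(0),b[:,0].max(0),P.mean(0),cv2.fitLine((P*1000).astype(np.float32),cv2.DIST_L2,0,.01,.01).ravel(),cv2.minAreaRect((P*1000).astype(np.float32)))
for b in blobs(t,(3,180,100),(20,255,255),200):
    P=plane("top",b[:,0],.014)[:,:2]; print("cap top",circ(P))
for b in blobs(s,(3,180,100),(20,255,255),150):
    P=plane("scene",b[:,0],.014)[:,:2]; print("cap scene",b[:,0].mean(0),circ(P))
a=cv2.resize(w,(480,360)); p=cv2.resize(s[180:240,340:400],(310,310)); q=cv2.resize(t[175:235,80:140],(310,280))
o=np.zeros((590,800,3),np.uint8);o[:360,:480]=a;o[:310,490:]=p;o[310:,490:]=q;cv2.imwrite("pics/m5.png",o)
go(.5641,.1673,.053,79)
E
```

```text
time: 9.62
tool_pos: [0.5585, 0.1657, 0.1973]
tool_rot: [-0.001, 0.773, 0.635, -0.001]
contact_force: [-0.3, 0.3, -0.5]
gripper_width: 0.398
568.5 [253 170] [266 222] [0.56146655 0.16804893] [ 9.7990084e-01 -1.9948514e-01  5.6146655e+02  1.6804892e+02] ((561.2832641601562, 168.2235107421875), (10.92709732055664, 46.87376403808594), 77.50301361083984)
2825.5 [280   0] [357  66] [0.43944485 0.23696278] [  0.7355542    0.67746586 439.44485    236.96278   ] ((438.1396789550781, 237.23265075683594), (63.93199920654297, 28.4447078704834), 34.44558334350586)
cap top (array([0.3031347 , 0.31397793]), np.float64(0.1151709284638255))
cap top (array([0.5086147 , 0.03214208]), np.float64(0.038072653422430255))
cap top (array([0.51754788, 0.315354  ]), np.float64(0.04265951628564306))
cap top (array([0.74009011, 0.54543026]), np.float64(0.06824758757357526))
cap top (array([0.81056334, 0.47520007]), np.float64(0.02234239779944188))
cap top (array([0.84372311, 0.55902228]), np.float64(0.06401690633976587))
cap top (array([0.86055294, 0.60244446]), np.float64(0.03511185961525203))
cap scene [365.17777778 217.02222222] (array([0.54136967, 0.34900195]), np.float64(0.02430028052943177))
lin [ 0.12  0.52 14.5 ] rot [-0.03 -0.01 -0.06]
```

View pics/m5.png

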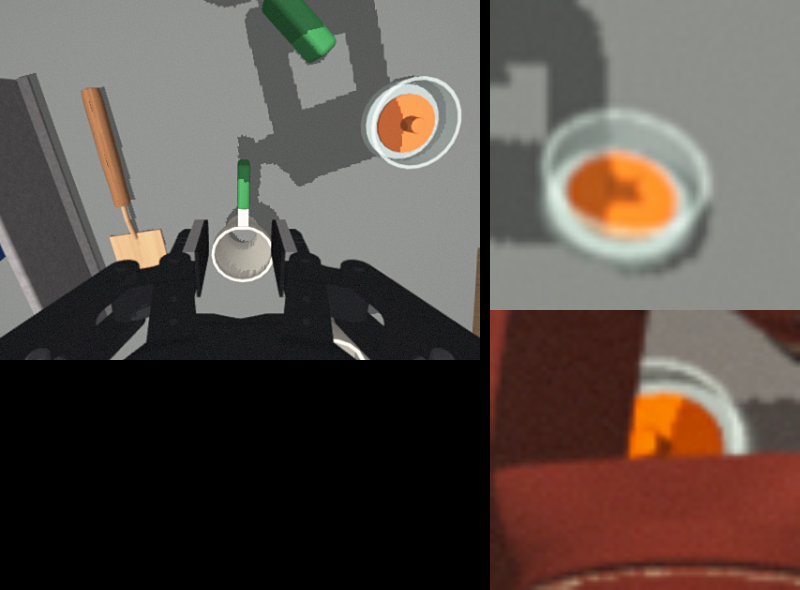

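The cap lies flat on the ramekin floor, centred to about 1–2 mm at (0.541,0.349). The funnel and handle are unmoved, so I'll descend onto the handle.

```bash
python3 -m pendant '{"linear":[[0.1,0.4,1],[0.1,0.4,3],[0.1,0.4,6],[0.1,0.4,9],[0.1,0.4,11.3],[0.1,0.4,13],[0.1,0.4,14],[0.1,0.4,14.5],[0.1,0.4,14.5],[0.1,0.4,14.5]],"rotation":[[0,0,0],[0,0,0],[0,0,0],[0,0,0],[0,0,0],[0,0,0],[0,0,0],[0,0,0],[0,0,0],[0,0,0]],"grip":[0.6,0.6,0.6,0.6,0.6,0.6,0.6,0.6,0.6,0.6]}'; python3 -m pendant '{"linear":[[0,0,0],[0,0,0],[0,0,0],[0,0,0],[0,0,0],[0,0,0],[0,0,0],[0,0,0],[0,0,0],[0,0,0]],"rotation":[[0,0,0],[0,0,0],[0,0,0],[0,0,0],[0,0,0],[0,0,0],[0,0,0],[0,0,0],[0,0,0],[0,0,0]],"grip":[0.65,0.7,0.75,0.8,0.85,0.9,1,1,1,1]}'
```

```text
time: 10.6
tool_pos: [0.564, 0.1668, 0.054]
tool_rot: [0.0, 0.772, 0.635, 0.001]
contact_force: [-0.9, 0.0, -0.9]
gripper_width: 0.403
time: 11.43
tool_pos: [0.5636, 0.1665, 0.0538]
tool_rot: [0.0, 0.772, 0.635, 0.0]
contact_force: [-1.3, -1.5, 4.0]
gripper_width: 0.13
```

Gripped at about the handle's width. Lifting slowly by 120 mm.

```bash
python3 -m pendant '{"linear":[[0,0,-0.2],[0,0,-0.8],[0,0,-2],[0,0,-3.5],[0,0,-5.5],[0,0,-7.5],[0,0,-9.5],[0,0,-11],[0,0,-12],[0,0,-12]],"rotation":[[0,0,0],[0,0,0],[0,0,0],[0,0,0],[0,0,0],[0,0,0],[0,0,0],[0,0,0],[0,0,0],[0,0,0]],"grip":[1,1,1,1,1,1,1,1,1,1]}'; python3 - <<'E'
from h import *
s,_=cur();print(s['tool_pos'],s['contact_force'],s['ft_torque'])
w=manip.grab_frame("wrist")[...,::-1]; s=manip.grab_frame("scene")[...,::-1]; t=manip.grab_frame("top")[...,::-1]
c=manip.calibration("wrist"); np.savez("w6.npz",**c)
for n,i in(("wrist",w),("scene",s),("top",t)): cv2.imwrite(f"pics/{n}6.png",i)
o=np.zeros((600,800,3),np.uint8);o[:360,:480]=cv2.resize(w,(480,360));o[:300,490:]=cv2.resize(s[110:220,240:350],(310,300));o[300:,490:]=cv2.resize(t[130:230,150:250],(310,300));cv2.imwrite("pics/m6.png",o)
go(.507,-.140,.178,79)
E
```

```text
time: 12.27
tool_pos: [0.5648, 0.1667, 0.1769]
tool_rot: [0.001, 0.772, 0.635, 0.002]
contact_force: [0.8, 0.5, -1.0]
gripper_width: 0.129
[0.56482133 0.16670929 0.17687332] [ 0.75912497  0.49809715 -1.02276045] [0.00825111 0.06792711 0.02648442]
lin [-31.13   0.45  -0.56] rot [-0.09  0.03 -0.12]
```

View pics/m6.png

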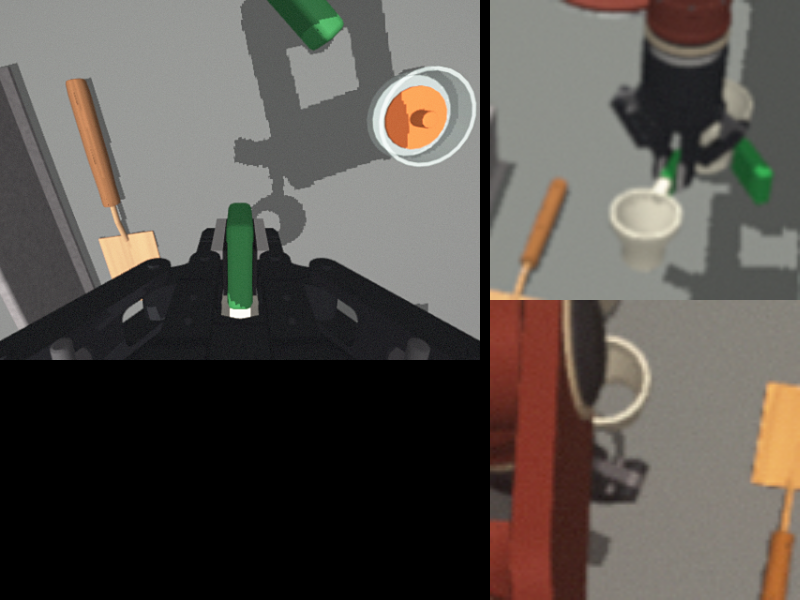

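The funnel hangs upright in the grip (scene crop, mouth at (645,213)), with its outlet near z 0.123. Carrying it across the divider.

```bash
python3 -m pendant '{"linear":[[-0.4,0,0],[-1.2,0,0],[-2.4,0,0],[-4,0,0],[-5.8,0.1,0],[-7.6,0.1,0],[-9.4,0.1,0],[-11.2,0.2,0],[-13,0.2,0],[-14.8,0.2,0]],"rotation":[[0,0,0],[0,0,0],[0,0,0],[0,0,0],[0,0,0],[0,0,0],[0,0,0],[0,0,0],[0,0,0],[0,0,0]],"grip":[1,1,1,1,1,1,1,1,1,1]}'; python3 -m pendant '{"linear":[[-1.8,0,0],[-3.6,0,0],[-5.4,0.1,0],[-7.2,0.1,0],[-9,0.1,0],[-10.8,0.2,0],[-12.6,0.2,0],[-14,0.2,0],[-15,0.2,0],[-15.8,0.2,0]],"rotation":[[0,0,0],[0,0,0],[0,0,0],[0,0,0],[0,0,0],[0,0,0],[0,0,0],[0,0,0],[0,0,0],[0,0,0]],"grip":[1,1,1,1,1,1,1,1,1,1]}'; python3 -c "
from h import *
go(.5076,-.1401,.178,79)"
```

```text
time: 13.25
tool_pos: [0.5358, 0.019, 0.1727]
tool_rot: [-0.0, 0.773, 0.635, -0.001]
contact_force: [0.8, -0.5, -0.8]
gripper_width: 0.133
time: 14.08
tool_pos: [0.5073, -0.136, 0.1729]
tool_rot: [-0.0, 0.773, 0.635, -0.0]
contact_force: [-0.1, -0.5, -1.8]
gripper_width: 0.134
lin [-0.4   0.1  -0.51] rot [-0.04  0.01 -0.2 ]
```

```bash
python3 -m pendant '{"linear":[[-0.2,0,0],[-0.3,0.1,0],[-0.3,0.1,0],[-0.3,0.1,0],[-0.3,0.1,0],[-0.3,0.1,0],[-0.3,0.1,0],[-0.3,0.1,0],[-0.3,0.1,0],[-0.3,0.1,0]],"rotation":[[0,0,0],[0,0,0],[0,0,0],[0,0,0],[0,0,0],[0,0,0],[0,0,0],[0,0,0],[0,0,0],[0,0,0]],"grip":[1,1,1,1,1,1,1,1,1,1]}'; python3 - <<'E'
from h import *
s,_=cur();print(s['tool_pos'])
w=manip.grab_frame("wrist")[...,::-1]; s=manip.grab_frame("scene")[...,::-1]; t=manip.grab_frame("top")[...,::-1]
c=manip.calibration("wrist"); np.savez("w7.npz",**c)
for n,i in(("wrist",w),("scene",s),("top",t)): cv2.imwrite(f"pics/{n}7.png",i)
o=np.zeros((600,800,3),np.uint8);o[:300,:400]=cv2.resize(w,(400,300));o[:300,400:]=cv2.resize(s[125:215,140:260],(400,300),interpolation=cv2.INTER_CUBIC);o[300:,400:]=cv2.resize(t[145:235,265:385],(400,300),interpolation=cv2.INTER_CUBIC);cv2.imwrite("pics/m7.png",o)
E
```

```text
time: 14.92
tool_pos: [0.5086, -0.1376, 0.1733]
tool_rot: [0.0, 0.772, 0.635, 0.0]
contact_force: [-0.1, -0.5, -1.7]
gripper_width: 0.126
[ 0.50861191 -0.13764492  0.17331671]
```

View pics/m7.png

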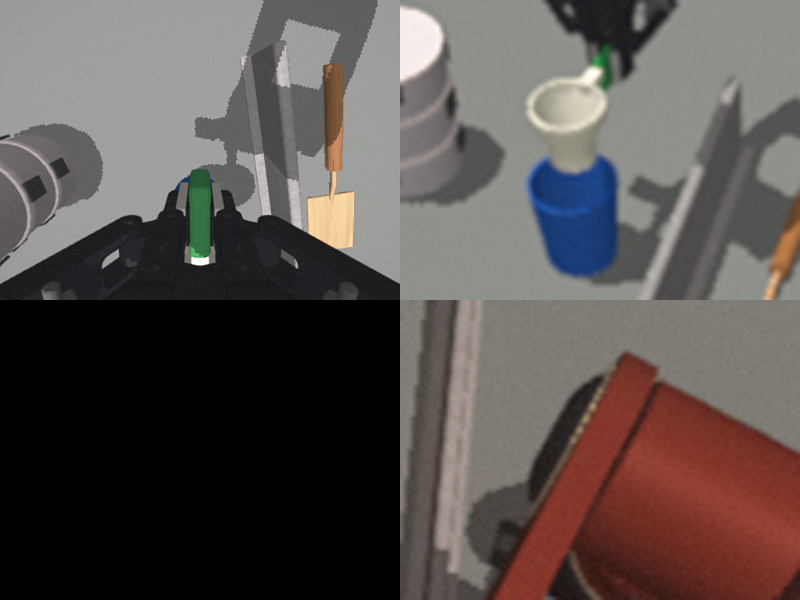

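The scene crop shows the funnel upright with its mouth centred near (567,101) and the cup's rim centred near (573,184). I'll compare them in world coordinates.

```bash
python3 - <<'E'
from h import *
from scipy.optimize import least_squares
s0=cv2.imread("pics/scene0.png");s7=cv2.imread("pics/scene7.png")
def fitR(P,R): return least_squares(lambda o:np.hypot(*(P-o).T)-R,P.mean(0),loss="soft_l1",f_scale=.001).x
def arc(P,R,n):
    o=fitR(P,R); print(n,o,"n",len(P),"rms mm",1e3*np.sqrt(np.mean((np.hypot(*(P-o).T)-R)**2)))
for nm,i in(("s0",s0),("s7",s7)):
    b=max([b for b in blobs(i,(100,100,30),(130,255,255),300)],key=cv2.contourArea)[:,0]
    y0=b[:,1].min(); print(nm,b.min(0),b.max(0))
    # outer edge is half a pixel outside the contour pixels; back half of the rim only
    q=b[b[:,1]<y0+(7 if nm=="s0" else 9)]; arc(plane("scene",q-[0,.5],.09)[:,:2],.04,"cup rim "+nm)
t0=cv2.imread("pics/top0.png"); b=[b for b in blobs(t0,(100,100,30),(130,255,255),500)][0][:,0]
P=plane("top",b,.09)[:,:2]; arc(P,.0395,"cup top all"); far=P@[.3,-.5]; arc(P[far>np.median(far)],.0395,"cup top far half")
# funnel mouth: extremes read from the crop
q=np.array([[527.5,100],[608,105],[570,75],[560,127.5]])/3.3333+[140,125]-.35
print("mouth manual",circ(plane("scene",q,.1795)))
hs=cv2.cvtColor(s7,cv2.COLOR_BGR2HSV); m=cv2.inRange(hs,(0,0,110),(40,90,255)); m[:, :170]=0; m[:,215:]=0; m[:140]=0; m[180:]=0
for b in cv2.findContours(m,cv2.RETR_EXTERNAL,cv2.CHAIN_APPROX_NONE)[0]:
    if cv2.contourArea(b)>80: print(cv2.contourArea(b),b[:,0].min(0),b[:,0].max(0))
print("w/ TCP predicted funnel",np.array(manip.state()['tool_pos'])+[.0711,-.013,-.0538])
E
python3 -c "
import cv2
a=cv2.imread('pics/scene7.png')[138:200,165:220]
cv2.imwrite('pics/z7.png',cv2.resize(a,None,fx=9,fy=9,interpolation=cv2.INTER_NEAREST))"
```

```text
s0 [178 170] [205 207]
cup rim s0 [ 0.58202295 -0.15585814] n 27 rms mm 0.9520943067904215
s7 [178 172] [204 207]
cup rim s7 [ 0.53379612 -0.17070114] n 37 rms mm 10.406133750572053
cup top all [ 0.58012275 -0.15382287] n 105 rms mm 2.964006090352568
cup top far half [ 0.58112649 -0.15449463] n 52 rms mm 0.6007154727205565
mouth manual (array([0.50126337, 0.16929202]), np.float64(0.03309616533602816))
863.0 [170 143] [214 178]
w/ TCP predicted funnel [ 0.5796902  -0.15075271  0.11951457]
```

View pics/z7.png

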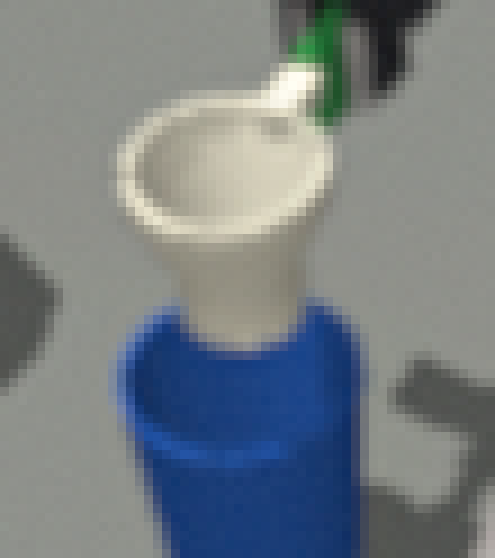

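Crop readings: mouth ellipse spans x 115–334 and y 90–240, cup rim spans x 117–367 with its near edge at y 462, and the outlet's lower edge is at y≈350.

```bash
python3 - <<'E'
from h import *
f=lambda q:np.array(q,float)/9+[165,138]-.5
print("mouth",circ(plane("scene",f([[115,165],[334,170],[215,90],[215,240]]),.1795)))
print("cup",circ(plane("scene",f([[117,375],[367,375],[235,288],[235,462]]),.09)))
print("outlet near edge",plane("scene",f([[243,350]]),.1195))
# outlet from tilt-free grip, compare with expected nearest collar edge
go(.5813-.0711,-.155+.013,.1588,79)
E
```

```text
mouth (array([ 0.58006871, -0.15197195]), np.float64(0.03427806743207076))
cup (array([ 0.58145452, -0.15559089]), np.float64(0.040111838436086726))
outlet near edge [[ 0.59955122 -0.14581663  0.1195    ]]
lin [-0.39  0.24  1.45] rot [ 0.    0.   -0.12]
```

Both methods agree: move about +1.5 mm in x and −4 mm in y, then lower 14.5 mm.

```bash
python3 -m pendant '{"linear":[[-0.2,0.1,0],[-0.35,0.2,0],[-0.35,0.2,0.2],[-0.35,0.2,0.5],[-0.35,0.2,0.8],[-0.35,0.2,1.1],[-0.35,0.2,1.3],[-0.35,0.2,1.4],[-0.35,0.2,1.4],[-0.35,0.2,1.4]],"rotation":[[0,0,0],[0,0,0],[0,0,0],[0,0,0],[0,0,0],[0,0,0],[0,0,0],[0,0,0],[0,0,0],[0,0,0]],"grip":[1,1,1,1,1,1,1,1,1,1]}'; python3 -m pendant '{"linear":[[0,0,0],[0,0,0],[0,0,0],[0,0,0],[0,0,0],[0,0,0],[0,0,0],[0,0,0],[0,0,0],[0,0,0]],"rotation":[[0,0,0],[0,0,0],[0,0,0],[0,0,0],[0,0,0],[0,0,0],[0,0,0],[0,0,0],[0,0,0],[0,0,0]],"grip":[1,1,1,1,1,1,1,1,1,1]}'; python3 - <<'E'
from h import *
go(.5102,-.142,.1588,79)
s=manip.grab_frame("scene")[...,::-1];cv2.imwrite("pics/scene8.png",s)
a=cv2.resize(s[138:200,165:220],(495,558),interpolation=cv2.INTER_CUBIC);b=cv2.resize(s[185:235,340:395],(300,273))
o=np.zeros((558,800,3),np.uint8);o[:,:495]=a;o[:273,500:]=b;cv2.imwrite("pics/z8.png",o)
E
```

```text
time: 15.9
tool_pos: [0.5099, -0.1415, 0.1593]
tool_rot: [-0.0, 0.772, 0.635, -0.0]
contact_force: [-0.2, 0.5, -0.4]
gripper_width: 0.134
time: 16.73
tool_pos: [0.5099, -0.1415, 0.1593]
tool_rot: [-0.0, 0.772, 0.635, -0.0]
contact_force: [0.1, -0.3, -1.3]
gripper_width: 0.128
lin [-0.04  0.04  0.05] rot [-0.   -0.   -0.12]
```

The viewer limit is reached, so the last check is numeric.

```bash
python3 - <<'E'
from h import *
for k in(7,8):
    i=cv2.imread(f"pics/scene{k}.png"); h=cv2.cvtColor(i,cv2.COLOR_BGR2HSV)
    m=cv2.inRange(h,(15,15,120),(35,110,255)); m[:,:172]=0;m[:,206:]=0;m[:140]=0;m[190:]=0
    b=max(cv2.findContours(m,cv2.RETR_EXTERNAL,cv2.CHAIN_APPROX_NONE)[0],key=cv2.contourArea)[:,0]
    bl=np.concatenate(blobs(i,(100,100,30),(130,255,255),100))[:,0]
    w=b[(b[:,1]<b[:,1].min()+14)]
    print(k,"funnel",b.min(0),b.max(0),"cup",bl.min(0),bl.max(0),"mouth x-mid",(w[:,0].min()+w[:,0].max())/2)
    for c in blobs(i,(3,180,100),(20,255,255),150): print("cap",c[:,0].mean(0))
C=manip.calibration("scene"); M=np.linalg.inv(C['cam_to_world'])
K=np.array([[C['fx'],0,C['cx']],[0,C['fy'],C['cy']],[0,0,1]])
X=np.array([[.581,-.1545,.1655],[.5814,-.1552,.09]]); Q=X@M[:3,:3].T+M[:3,3]; Q=Q*[1,-1,-1]
print(cv2.projectPoints(Q,np.zeros(3),np.zeros(3),K,np.array([C['k1'],0,0,0]))[0][:,0], "expected mouth, cup mid")
E
```

```text
7 funnel [177 145] [201 175] cup [178 172] [204 207] mouth x-mid 189.0
cap [364.93478261 217.06521739]
8 funnel [176 149] [201 178] cup [178 171] [204 207] mouth x-mid 188.5
cap [364.93478261 217.06521739]
[[189.06722756 159.44325147]
 [191.53875924 178.92337463]] expected mouth, cup mid
```

```bash
python3 -c "
from plant import manip
print(manip.job_done()); s=manip.state(); print(s['time'],s['tool_pos'],s['contact_force'],s['gripper_width'])"
```

```text
the job is handed in; nothing more can be done
None
the job is handed in; nothing more can be done
```

The job is handed in at about 17 s: the cap is in the ramekin, and the arm is still holding the funnel over the blue cup.

- **Cap:** I lifted it off by the knob and set it on the ramekin floor. Pictures show it lying flat, about 1–2 mm from the ramekin's measured centre. It had not moved at the final check.
- **Funnel:** I took it by the green handle and carried it over the divider with its outlet about 29 mm above the divider's top. It is held upright with the outlet at z ≈ 0.1055 m, about 15 mm above the rim. I estimate it is centred on the mouth to within 1–2 mm.
- **Final checks:** The tool pose was identical across two successive calls, and contact force was about 1 N. The cup did not move in the pictures beyond 1 px at its funnel-occluded top edge.

**Disagreements:** The views differed by about 3–5 mm on the ramekin's centre, mostly in y, and by about 3 mm on the cup's centre. I used in-between values, discounting the first top-view cup fit, which was skewed by the visible wall.

**Not checked:** The last picture could not be viewed because the limit of 12 was reached, so I checked the final pose numerically from image masks. I did not measure the tins or spatula again, but nothing went near them at their own height.

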